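Roll the painted ball up the drying gutter and close the keeper

TASK

With the fingertips, gently push the painted wooden ball up its sloping gutter, over the low ridge and into the cradle against the red stop, so that it stays there; do not pick it up, flick it or let it run back down. Then push the yellow keeper bar round until it lies fully across the gutter behind the ball. Leave the other things on the table where they are.

Things in the scene. Friction and masses are not known exactly. Their poses are not given: they have to be found in the camera images.
- ball: the ball: turned wood, glossy white with one red belt between two green ones, diameter 60 mm, about 80 g; origin at its centre (its axes turn as it rolls). It starts at rest near the low end of the gutter against a low cross dowel and rolls back there when let go on the slope. Its centre is 12 mm above the tops of the gutter's walls. Slippery (friction about 0.35)
- gutter: fixed pale wooden V-gutter on a rack whose place and direction vary. Origin: on the bottom line of the V. x: along it uphill (6.3 deg above level); y: across, to the left looking uphill; z: square to it, up. Walls rise at 45 deg to z = 30 mm at y = +-30 mm (outer edges +-35); it runs from x = -175 to 118 mm. The ball's centre rides at z = 42 mm. A fingertip at z = 32 to 42 mm clears the walls
- low_dowel (a point): middle of the low cross dowel against which the ball starts: gutter x = -110, z = 18 mm, dowel 8 mm thick; axes as the gutter's. Ball centre then at gutter x = -86 mm; a fingertip fits behind the ball, over the dowel
- ridge (a point): middle of the ridge, a dowel 8 mm thick across the V at gutter x = 70, z = 11 mm; it lifts the ball 3 mm as it goes over (about 1 N of push); axes as the gutter's
- stop (a point): middle of the downhill face of the red end stop: gutter x = 115, z = 29 mm; 76 mm wide, its top at gutter z = 60 mm; axes as the gutter's
- seat (a point): where the ball's centre is when it lies in the cradle touching the red stop: gutter x = 85, y = 0, z = 42 mm (axes as the gutter's). Let go there, the ball settles about 1 mm downhill against the ridge and stays
- keeper_pivot (a point): pivot of the yellow keeper bar, on a bracket outside the right-hand wall (looking uphill): gutter x = 45, y = -48, z = 44 mm, at half the bar's height; axes as the gutter's; the pivot's axis is z
- keeper_tip (a point): point on the keeper bar's middle line 75 mm from its pivot, at half its height; the bar ends 10 mm beyond it. The bar is 12 mm wide and 14 mm high and swings just above the gutter's walls (underside at gutter z = 37 mm)
- keeper (a joint): angle of the keeper bar, rad: 1.9 = fully across the gutter (pointing along gutter +y; a firm end stop), about 0.33 = parallel to the gutter pointing downhill, 0 = swung furthest out. It starts open, 0 to 0.35, turns clockwise from above as it grows, and stays where it is left (about 0.5 N at the tip moves it)
- paint_jar: bystander: green paint jar with yellow lid, 60 mm across, 72 mm tall, beyond the keeper's side of the rack; origin under its centre
- bangle: bystander: dark wooden bangle lying flat, 72 mm across, 22 mm high, on the same side; origin under its centre
- sanding_block: bystander: cork sanding block 90 x 50 x 30 mm, on the other side of the rack; origin under its centre
- star: bystander: carved red and yellow star, about 110 mm across, 24 mm high, left on the table; origin under its centre
- bird: bystander: carved bird, 153 mm tall, on a round foot 68 mm across, right on the table; origin under its centre
- brush: bystander: paint brush lying at the left of the table; origin under its middle
There are look-alikes about, which are no part of the job. Leave any blue or orange look-alike of the ball alone.

How it is judged (in metres and radians):
On the way, in this order (a step that is already met when the one before it is completed fails the run):
1. the ball has been pushed up into the cradle at the red stop while the keeper is still open (x of ball in the frame of gutter between 0.079 and 0.09 m and y of ball in the frame of gutter between -0.006 and 0.006 m and z of ball in the frame of gutter between 0.038 and 0.0455 m and value of joint keeper below 1 rad), for 0.2 s.
2. the keeper is swung fully across behind the ball (x of ball in the frame of gutter between 0.079 and 0.09 m and y of ball in the frame of gutter between -0.006 and 0.006 m and z of ball in the frame of gutter between 0.038 and 0.0455 m and value of joint keeper above 1.75 rad), for 0.2 s.
At the end, for the whole second after the job is handed in: The ball rests in the cradle at the red stop (its centre within 6 mm of the seat along the gutter and across it, down in the V) and the keeper is at 1.75 rad or more, across the gutter behind it (all of step 2 and linear speed of ball below 0.02 m/s); the robot touches nothing.
It fails at once if the ball is lifted more than 9 mm off the gutter's walls, or leaves the gutter (z of ball in the frame of gutter above 0.0515 m or z of ball in the frame of gutter below 0.035 m or y of ball in the frame of gutter above 0.025 m or y of ball in the frame of gutter below -0.025 m).
It fails at once if the ball is flicked or runs away (faster than 0.5 m/s) (linear speed of ball above 0.5 m/s).
It fails at once if a bystander is shoved more than 20 mm (distance of any of paint_jar, bangle, sanding_block, star, bird, brush from where it was at the start of the episode above 0.02 m).
It also fails if it takes over 51 s, if anything falls off the work surface, if the arm or the gripper's body presses on something with over 40 N, if the wrist force passes 120 N, or if a joint passes its speed limit or range.

ROBOT

A 6-joint arm with a two-finger parallel gripper is mounted at the origin on the work surface. World frame = base frame: x ahead of the robot, y to its left, z up, the work surface at z = 0. Lengths are in m, angles in degrees, forces in N, time in s.
With the tool pointing down it reaches from about 0.35 to 0.875 m from the base axis. Payload 4.2 kg.
Tool frame: the origin (TCP) lies on the centre line of the jaws, within the pads' length; the fingertips stand 19 mm ahead of it and the grasp point (between the pads) is the TCP; x points along the fingers, y is the direction in which the jaws open and shut, and the axes are right-handed (so a half turn about x gives the same grasp; the last joint's range is limited). The gripper opens to 87 mm and grips with 3 to 60 N. Pads are 19 mm wide; open, the fingers measure 117 mm over their backs; the gripper's body (75 mm by 190 mm) begins 51 mm behind the grasp point.
Start: joints at [85.176, 22.042, 0.453, 0, -68.411, -14.817], TCP at [0.21, 0.589, 0.242] pointing down, gripper open.
Joint ranges: [-179.83, 179.83], [-69.29, 118.12], [-61.27, 80.66], [-181.25, 117.63], [-171.15, -9.14], [-177.46, 177.46]. Speed limits (degrees/s): [159.86, 159.86, 180, 180, 180, 180].

INTERFACE

Orientations are given as a 3x3 rotation matrix whose columns are the frame's x, y, z axes.
In Python, from station import r, viewer, job, spotter gives the robot as it stands.
- The arm moves only by the tool play_rows, never from a script. Its argument "commands" is a list of rows, each an object of numbers: "fingers": the gripper command: -1 is fully open, 1 is shut, values between are in proportion; "tx", "ty", "tz": the shift along the tool's x, y, z normalised to -1 to 1, where 1 is 750 mm; "ax", "ay", "az": the turn, a rotation vector about the tool's x, y, z normalised to -1 to 1, where 1 is pi rad. In form: [{"fingers": .., "tx": .., "ty": .., "tz": .., "ax": .., "ay": .., "az": ..}, ...]. A call has 1 to 5 rows; each row is the pose to reach, as a shift and turn from the pose commanded when the call began, along the tool's axes at that moment, turning the shorter way round; what a row does not reach only later rows make up. A row lasts 1/12 s, in which the tool goes at most 41.7 mm and 7.16 degrees, less where a joint would pass 70% of its speed; a pose out of reach is approached as far as the arm can. A call with a number of a shift or a turn outside -1 to 1 is refused whole. A call with a gripper value outside its range is refused whole. The fingers move at their own pace and stop on an object; the grip force is fixed at half the most. Time passes only in rows, so rows that repeat a pose let the fingers close. It gives the time, the measured TCP pose, the force and the opening at its end, in the units of the state.
- r.sense(): the state, without advancing time (a new reading comes with each control period).
- viewer.capture(name): name is "side" or "top"; returns a dict with "image" (384x512x3 uint8, red, green, blue), "fx", "fy", "cx", "cy" (pixels), "dist" ([k1, k2, p1, p2, k3] as OpenCV has them; the pictures are not rectified), "R" (3x3) and "t" (3): a world point X has camera coordinates R X + t. Camera axes: x right, y down, z forward; pixel columns grow to the right and rows downward; lengths in m; the calibration is good to about 2 mm. A picture is of the moment at which its call begins. There is no depth.
- job.finish_job(): hands the job in, once; it reports no verdict.
Trained networks look in a picture, given as the dict that the camera call returned (one of the last four; its "shot" number tells which), for a name from the list of things; names that differ only in an ending like _2 or _b are one class to them, and where a whole thing is asked for, a point or a joint stands for the part that bears it (a point fixed in the world has none). Each returns a list of dicts, best first, with "score" (0 to 1); they miss things now and then, are a little off and sometimes report something else, mostly with a low value. They report only what shows in the picture. A call takes as long as a camera call. They do not tell look-alikes from the thing itself.
- spotter.find_in(name, picture): "uv" ([column, row] in pixels, amid what is visible of it).
- spotter.silhouettes(name, picture): "region" (384x512 bool, what is visible of it) and "uv" ([column, row] in pixels, amid what is visible of it).
The state is a dict: "time_s": time; "joints": joint angles; "joint_velocities": joint speeds; "effort": joint torques, N m; "tcp_pos": TCP position; "ee_rot": TCP orientation; "wrist_force": force on the tool from outside, world axes, zero at the start; "moment": the same for the moment, N m; "gripper_width": opening from 0.0 (shut) to 1.0 (fully open).
Only numpy, scipy, OpenCV 4.12 (cv2) and the standard library are available. Lean on these libraries where they do the work, as an engineer would, in place of code of your own. Each camera call takes 0.05 s, during which the arm holds its last target. There are 200 camera calls.

## Working session

There is one attempt and no reset: what is moved stays moved. The work goes in short steps, Python scripts to look and compute and a tool call to move; the robot and the scene stay as the last step left them, time stands still between calls to the robot, and variables do not carry over. Pictures are saved under pics/ and viewed, about 8 in all and at most 12, crops included, and the job is handed in when it is done.

Besides the shell and the picture viewer there is one more tool, called by a JSON object that holds its "name" and its "arguments". play_rows: Moves the arm, as the interface text tells. Its arguments: {"type":"object","properties":{"commands":{"type":"array"}},"required":["commands"]}

```bash
mkdir -p pics && ls && cat > h.py <<'E'
import numpy as np, cv2
from station import r, viewer, job, spotter
def K(p): return np.array([[p['fx'],0,p['cx']],[0,p['fy'],p['cy']],[0,0,1.]])
def proj(p,X):
    R=np.array(p['R']);t=np.array(p['t'],float)
    return cv2.projectPoints(np.asarray(X,float).reshape(-1,1,3),cv2.Rodrigues(R)[0],t,K(p),np.array(p['dist'],float))[0].reshape(-1,2)
def ray(p,uv):
    n=cv2.undistortPoints(np.array(uv,float).reshape(-1,1,2),K(p),np.array(p['dist'],float)).reshape(-1,2)
    R=np.array(p['R']);d=np.c_[n,np.ones(len(n))]@R
    return -R.T@np.array(p['t']), d/np.linalg.norm(d,axis=1)[:,None]
def tri(obs):
    A=np.zeros((3,3));b=np.zeros(3)
    for p,uv in obs:
        o,d=ray(p,uv);M=np.eye(3)-np.outer(d[0],d[0]);A+=M;b+=M@o
    return np.linalg.solve(A,b)
def onz(p,uv,z):
    o,d=ray(p,uv);return o+d*((z-o[2])/d[:,2])[:,None]
def save(n,im): cv2.imwrite('pics/'+n,np.ascontiguousarray(im[:,:,::-1]))
E
python3 - <<'E'
from h import *
S=viewer.capture('side');T=viewer.capture('top')
save('s0.png',S['image']);save('t0.png',T['image'])
big=np.vstack([S['image'],T['image']]);
for n,p in(('side',S),('top',T)):
    R=np.array(p['R']);print(n,p['fx'],-R.T@np.array(p['t']),R[2])
    for k in['ball','gutter','stop','ridge','low_dowel','keeper_tip','keeper','paint_jar','bangle','sanding_block','star','bird','brush']:
        try: print(k,[(np.round(d['uv']).tolist(),round(d['score'],2)) for d in spotter.find_in(k,p)][:4])
        except Exception as e: print(k,e)
print(r.sense())
E
```

```text
pics
side 395.2779720504214 [ 0.56860396 -0.8956283   0.7807716 ] [ 0.00347116  0.78822854 -0.61537284]
ball [([314.0, 232.0], 0.93), ([281.0, 251.0], 0.76), ([258.0, 198.0], 0.72), ([197.0, 224.0], 0.61)]
gutter [([254.0, 177.0], 0.8)]
stop [([252.0, 181.0], 0.81)]
ridge [([252.0, 180.0], 0.91)]
low_dowel [([254.0, 179.0], 0.63)]
keeper_tip [([255.0, 180.0], 0.67), ([271.0, 172.0], 0.48)]
keeper [([265.0, 172.0], 0.47)]
paint_jar [([315.0, 173.0], 0.86)]
bangle [([310.0, 210.0], 0.76)]
sanding_block [([253.0, 181.0], 0.63), ([204.0, 199.0], 0.6)]
star [([239.0, 141.0], 0.66)]
bird [([254.0, 349.0], 0.76), ([312.0, 206.0], 0.36)]
brush [([276.0, 123.0], 0.88), ([255.0, 179.0], 0.43)]
top 404.86772978883266 [0.52007725 0.01989757 1.33801856] [ 0.06541174  0.00533394 -0.9978441 ]
ball [([278.0, 200.0], 0.82), ([294.0, 257.0], 0.72), ([302.0, 154.0], 0.69), ([327.0, 179.0], 0.58)]
gutter [([248.0, 206.0], 0.87)]
stop [([246.0, 207.0], 0.96)]
ridge [([248.0, 206.0], 0.57)]
low_dowel [([250.0, 204.0], 0.74), ([280.0, 203.0], 0.72), ([254.0, 253.0], 0.55)]
keeper_tip [([248.0, 189.0], 0.63
[... 370 characters left out ...]
64244e-04,
       -6.84087984e+01, -1.48156351e+01]), 'joint_velocities': array([ 0.07620166, -0.04959926,  0.0862506 , -0.05630253,  0.03675688,
        0.04663108]), 'effort': array([ 1.01592159e-04, -3.90471482e+01,  1.87620342e+01,  4.22442198e+00,
        1.54808688e-02, -2.05779219e-05]), 'tcp_pos': array([0.21006171, 0.5886135 , 0.24153456]), 'ee_rot': array([[-5.13137946e-06, -3.36135445e-01, -9.41813656e-01],
       [-2.07434629e-08, -9.41813656e-01,  3.36135445e-01],
       [-1.00000000e+00,  1.74437499e-06,  4.82583064e-06]]), 'wrist_force': array([-0.6144745 , -0.2908832 ,  0.32875503]), 'moment': array([-0.00399945,  0.01341018,  0.0083172 ]), 'gripper_width': 1.000745232586014}
```

```bash
python3 - <<'E'
import cv2
t=cv2.imread('pics/t0.png')[130:280,170:370];cv2.imwrite('pics/t0c.png',cv2.resize(t,None,fx=4,fy=4,interpolation=2))
t=cv2.imread('pics/s0.png')[110:272,150:366];cv2.imwrite('pics/s0c.png',cv2.resize(t,(800,600),interpolation=2))
E
```

```text
(no output)
```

View pics/t0c.png

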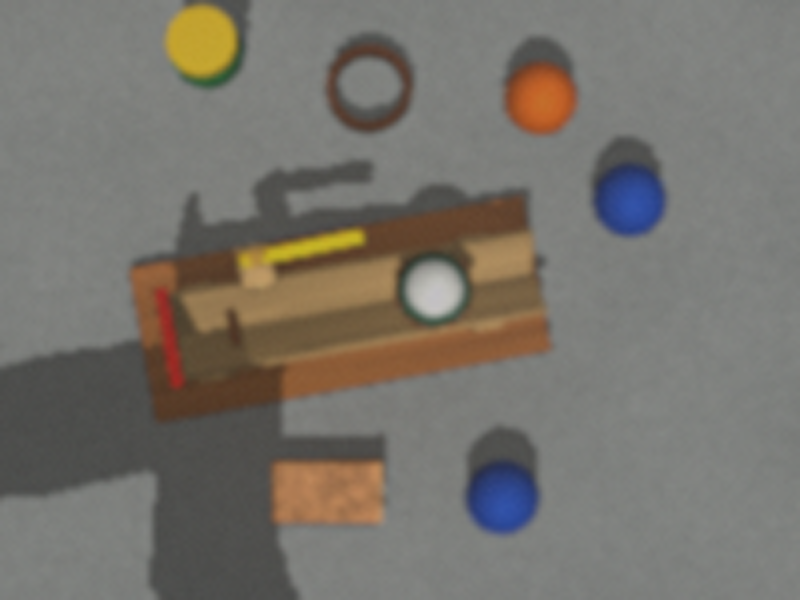

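View pics/s0c.png

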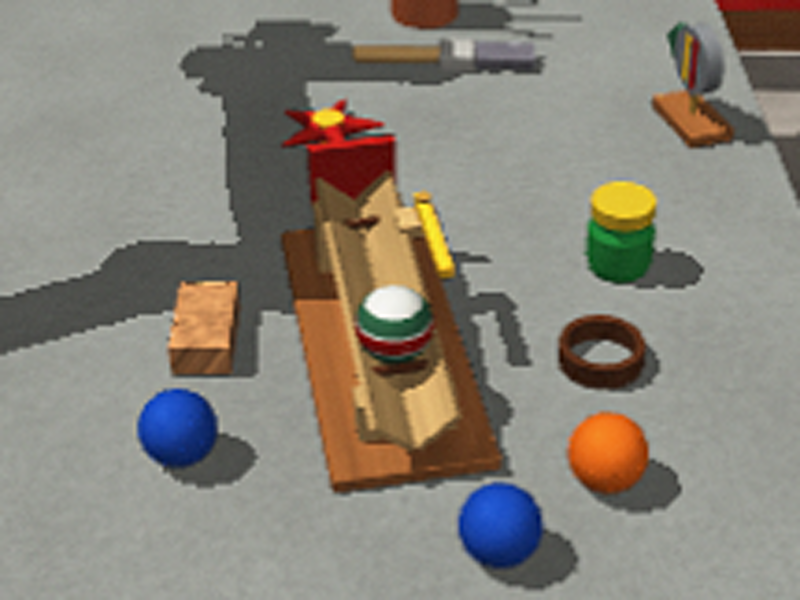

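Side crop: white ball with red/green belts in the gutter at top (278,202) / side (257,198). Look-alikes: blue at top (327,180) and (295,254), orange (305,155). The keeper is yellow at top px (248,191), and the red stop at top px (212,215). I choose the striped ball. Next I fit the gutter pose.

```bash
cat >> h.py <<'E'
PITCH=np.radians(6.3)
def G(q):
    x,y,z,w=q
    ux=np.array([np.cos(w)*np.cos(PITCH),np.sin(w)*np.cos(PITCH),np.sin(PITCH)])
    uy=np.array([-np.sin(w),np.cos(w),0]);return np.c_[ux,uy,np.cross(ux,uy)],np.array([x,y,z])
E
python3 - <<'E'
from h import *
from scipy.optimize import least_squares
S=viewer.capture('side');T=viewer.capture('top')
bc={}
for n,p,g in(('S',S,(256,198)),('T',T,(278,202))):
    for d in spotter.silhouettes('ball',p):
        ys,xs=np.nonzero(d['region'])
        c=np.array([(xs.min()+xs.max())/2,(ys.min()+ys.max())/2])
        if np.hypot(*(c-g))<8: print(n,c,xs.mean(),ys.mean(),xs.min(),xs.max(),ys.min(),ys.max());bc.setdefault(n,c)
        
ctr=lambda a,b:(a,b)
T_=lambda u,v:(170+u/4-.4,130+v/4-.4)
f=800/216; S_=lambda u,v:(150+u/f-.4,110+v/f-.4)
obs=[('T',(-86,0,42),bc.get('T',(278,202)),3),('S',(-86,0,42),bc.get('S',(256,198)),3),
('T',(115,-38,60),T_(167,289),1),('T',(115,38,60),T_(184,386),1),
('S',(115,38,60),S_(311,152),1),('S',(115,-38,60),S_(394,142),1),
('T',(-175,-35,30),T_(533,232),1),('T',(-175,35,30),T_(546,310),1),
('S',(-175,-35,30),S_(461,413),1),('S',(-175,35,30),S_(355,407),1)]
P={'S':S,'T':T}
print('tri ball',tri([(S,obs[1][2]),(T,obs[0][2])]))
def res(q):
    R,o=G(q);out=[]
    for c,X,uv,w in obs: out.append((proj(P[c],R@(np.array(X)/1e3)+o)[0]-uv)*w)
    return np.ravel(out)
s=least_squares(res,[0.6,0,0.1,np.pi/2],loss='soft_l1');q=s.x
print(q,np.degrees(q[3]));print(np.round(res(q).reshape(-1,2),1))
np.save('q.npy',q);R,o=G(q)
im=T['image'].copy();im2=S['image'].copy()
def line(a,b,col=(0,255,255)):
    for p,m in((T,im),(S,im2)):
        u=proj(p,np.array([R@(np.array(a)/1e3)+o,R@(np.array(b)/1e3)+o]));pass
        L[id(m)].append((u,col))
L={id(im):[],id(im2):[]}
for y in(-35,35): line((-175,y,30),(118,y,30))
line((-175,-35,30),(-175,35,30));line((115,-38,60),(115,38,60));line((70,-11,15),(70,11,15),(255,0,255))
kp=np.array((45,-48,51.))
def tip(a):  # 1.9 -> +y ; decreasing rotates ccw
    th=np.pi/2+(1.9-a); return kp+85*np.array([np.cos(th),np.sin(th),0])
for a in(0,.35): line(kp,tip(a),(255,0,0))
for n,p,m,(x0,y0,w,h) in(('top',T,im,(190,160,133,100)),('side',S,im2,(200,130,107,80))):
    k=6 if n=='top' else 7
    c=cv2.resize(m[y0:y0+h,x0:x0+w],None,fx=k,fy=k,interpolation=2)
    for u,col in L[id(m)]:
        a,b=[tuple(int(round((v[i]-(x0,y0)[i]+.5)*k-.5)) for i in(0,1)) for v in u];cv2.line(c,a,b,col,1)
    save('o_%s.png'%n,c)
for n,X in dict(ball=(-86,0,42),seat=(85,0,42),kp=(45,-48,44),low=(-175,0,0),high=(118,0,0)).items(): print(n,np.round(R@(np.array(X)/1e3)+o,4))
for k in['paint_jar','bangle','sanding_block','bird']:
  d=spotter.find_in(k,T)
  if d: print(k,onz(T,d[0]['uv'],.03).round(3))
E
```

```text
S [256. 197.] 256.37874659400546 196.9891008174387 245 267 187 207
T [278. 202.] 277.8719723183391 202.00692041522493 269 287 193 211
tri ball [ 0.55998145 -0.02479346  0.08493651]
[0.54466047 0.06437204 0.05248018 1.73711598] 99.52941436598967
[[-0.3 -0.2]
 [-1.  -0. ]
 [-0.1 -0.9]
 [ 0.1 -0.2]
 [-1.  -0.6]
 [ 0.4 -0.6]
 [-0.1 -1.3]
 [ 0.8  1. ]
 [ 0.1  0.3]
 [ 3.1  5.4]]
ball [ 0.5596 -0.0245  0.0848]
seat [0.5314 0.1431 0.1036]
kp [0.5854 0.1117 0.1012]
low [ 0.5735 -0.1072  0.0333]
high [0.5252 0.18   0.0654]
bangle [[0.745 0.011 0.03 ]]
bird [[ 0.552 -0.48   0.03 ]]
```

View pics/o_top.png

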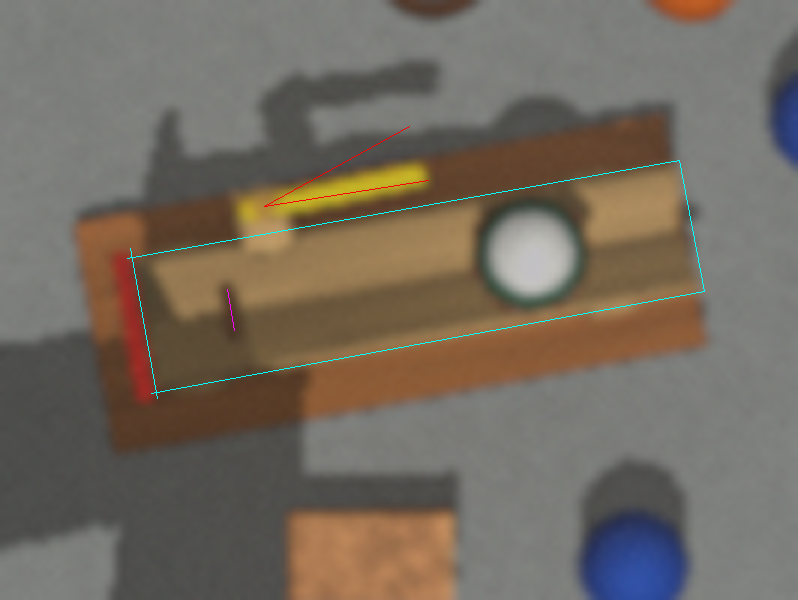

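View pics/o_side.png

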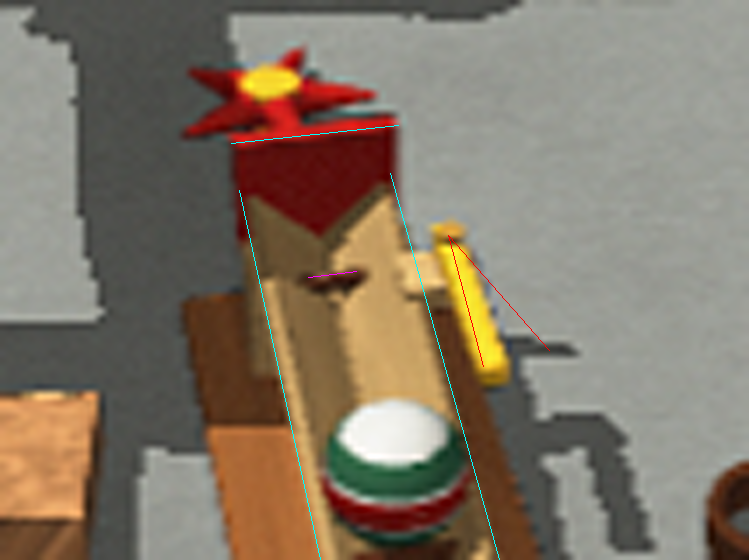

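Overlay matches to within about 2 mm: ball centred in the V, stop edge and walls aligned, keeper at about 0.3 rad outside the right wall. Next I compute the approach with the tool squared to the gutter (tool z = uphill, y = left, x = down).

```bash
cat >> h.py <<'E'
from scipy.spatial.transform import Rotation as Ro
def where():
    s=r.sense();R,o=G(np.load('q.npy'));Rt=np.array(s['ee_rot']);tip=np.array(s['tcp_pos'])+.019*Rt[:,0]
    return s,R,o,Rt,tip
def go(g):  # move fingertip to gutter point g (mm), tool aligned
    s,R,o,Rt,tip=where()
    Rd=np.c_[-R[:,2],R[:,1],R[:,0]]
    tcp=R@(np.array(g)/1e3)+o-.019*Rd[:,0]
    print('t',round(s['time_s'],2),'tip gutter mm',(R.T@(tip-o)*1e3).round(1),'F gutter',(R.T@s['wrist_force']).round(2),'w',round(s['gripper_width'],2))
    print('shift',(Rt.T@(tcp-s['tcp_pos'])/.75).round(4),'turn',(Ro.from_matrix(Rt.T@Rd).as_rotvec()/np.pi).round(4),'tcp',tcp.round(3),'J',np.round(s['joints'],0))
E
python3 -c "
from h import *
go((-135,0,120))"
```

```text
t 1.8 tip gutter mm [587.6 243.2 106.2] F gutter [ 0.03 -0.27  1.  ] w 1.0
shift [ 0.0877  0.6824 -0.7522] turn [ 0.3376 -0.0317 -0.0186] tcp [ 0.569 -0.083  0.176] J [ 85.  22.   0.   0. -68. -15.]
```

{"name": "play_rows", "arguments": {"commands": [{"fingers": 1,"tx": 0.02,"ty": 0.68,"tz": -0.75,"ax": 0.3376,"ay": -0.0317,"az": -0.0186},{"fingers": 1,"tx": 0.02,"ty": 0.68,"tz": -0.75,"ax": 0.3376,"ay": -0.0317,"az": -0.0186},{"fingers": 1,"tx": 0.02,"ty": 0.68,"tz": -0.75,"ax": 0.3376,"ay": -0.0317,"az": -0.0186},{"fingers": 1,"tx": 0.02,"ty": 0.68,"tz": -0.75,"ax": 0.3376,"ay": -0.0317,"az": -0.0186},{"fingers": 1,"tx": 0.02,"ty": 0.68,"tz": -0.75,"ax": 0.3376,"ay": -0.0317,"az": -0.0186}]}}

```text
time_s: 2.22
tcp_pos: [0.3088, 0.4032, 0.2376]
ee_rot: [[-0.025, -0.825, -0.565], [0.063, -0.565, 0.823], [-0.998, -0.015, 0.066]]
wrist_force: [0.4, -0.1, 0.2]
gripper_width: 0.71
```

```bash
python3 -c "
from h import *
go((-135,0,120))"
```

```text
t 2.22 tip gutter mm [390.5 176.7 124. ] F gutter [-0.12 -0.41  0.22] w 0.71
shift [ 0.033  0.081 -0.735] turn [ 0.1381 -0.0128 -0.0075] tcp [ 0.569 -0.083  0.176] J [ 69.  10. -16.  -3. -61. -34.]
```

{"name": "play_rows", "arguments": {"commands": [{"fingers": 1,"tx": 0.033,"ty": 0.081,"tz": -0.735,"ax": 0.1381,"ay": -0.0128,"az": -0.0075},{"fingers": 1,"tx": 0.033,"ty": 0.081,"tz": -0.735,"ax": 0.1381,"ay": -0.0128,"az": -0.0075},{"fingers": 1,"tx": 0.033,"ty": 0.081,"tz": -0.735,"ax": 0.1381,"ay": -0.0128,"az": -0.0075},{"fingers": 1,"tx": 0.033,"ty": 0.081,"tz": -0.735,"ax": 0.1381,"ay": -0.0128,"az": -0.0075},{"fingers": 1,"tx": 0.033,"ty": 0.081,"tz": -0.735,"ax": 0.1381,"ay": -0.0128,"az": -0.0075}]}}

```text
time_s: 2.63
tcp_pos: [0.4075, 0.221, 0.2148]
ee_rot: [[-0.017, -0.986, -0.168], [0.108, -0.169, 0.98], [-0.994, -0.001, 0.11]]
wrist_force: [0.4, 1.0, 0.4]
gripper_width: 0.326
```

```bash
python3 -c "
from h import *
go((-135,0,120))"
```

```text
t 2.63 tip gutter mm [193.9 109.4 122.9] F gutter [ 0.95 -0.59  0.28] w 0.33
shift [ 0.004  -0.1442 -0.4391] turn [0.0012 0.     0.0002] tcp [ 0.569 -0.083  0.176] J [ 45.   7. -23.  -6. -57. -32.]
```

{"name": "play_rows", "arguments": {"commands": [{"fingers": 1,"tx": 0.004,"ty": -0.1442,"tz": -0.4391,"ax": 0,"ay": 0,"az": 0},{"fingers": 1,"tx": 0.004,"ty": -0.1442,"tz": -0.4391,"ax": 0,"ay": 0,"az": 0},{"fingers": 1,"tx": 0.004,"ty": -0.1442,"tz": -0.4391,"ax": 0,"ay": 0,"az": 0},{"fingers": 1,"tx": 0.004,"ty": -0.1442,"tz": -0.4391,"ax": 0,"ay": 0,"az": 0},{"fingers": 1,"tx": 0.004,"ty": -0.1442,"tz": -0.4391,"ax": 0,"ay": 0,"az": 0}]}}

```text
time_s: 3.05
tcp_pos: [0.5055, 0.0385, 0.1913]
ee_rot: [[-0.018, -0.985, -0.17], [0.108, -0.171, 0.979], [-0.994, -0.001, 0.109]]
wrist_force: [1.0, 1.1, -0.7]
gripper_width: 0.014
```

```bash
python3 -c "
from h import *
go((-135,0,120))"
```

```text
t 3.05 tip gutter mm [ -3.7  42.9 121.1] F gutter [ 0.85 -1.12 -0.78] w 0.01
shift [ 0.0016 -0.0562 -0.1754] turn [ 0.0018 -0.0003  0.0001] tcp [ 0.569 -0.083  0.176] J [ 19.  14. -17.  -7. -58.  -5.]
```

{"name": "play_rows", "arguments": {"commands": [{"fingers": 1,"tx": 0.0016,"ty": -0.0562,"tz": -0.1754,"ax": 0.0018,"ay": 0,"az": 0},{"fingers": 1,"tx": 0.0016,"ty": -0.0562,"tz": -0.1754,"ax": 0.0018,"ay": 0,"az": 0},{"fingers": 1,"tx": 0.0016,"ty": -0.0562,"tz": -0.1754,"ax": 0.0018,"ay": 0,"az": 0},{"fingers": 1,"tx": 0.0016,"ty": -0.0562,"tz": -0.1754,"ax": 0.0018,"ay": 0,"az": 0},{"fingers": 1,"tx": 0.0016,"ty": -0.0562,"tz": -0.1754,"ax": 0.0018,"ay": 0,"az": 0}]}}

```text
time_s: 3.47
tcp_pos: [0.5695, -0.084, 0.1743]
ee_rot: [[-0.019, -0.987, -0.16], [0.107, -0.161, 0.981], [-0.994, 0.002, 0.108]]
wrist_force: [0.9, 0.4, -0.7]
gripper_width: 0.002
```

```bash
python3 -c "
from h import *
go((-137,0,36))
S=viewer.capture('side')
save('s1.png',cv2.resize(S['image'][110:272,150:366],(800,600),interpolation=2))"
```

```text
t 3.47 tip gutter mm [-1.362e+02  1.000e-01  1.186e+02] F gutter [ 0.12 -0.98 -0.75] w 0.0
shift [ 0.1101 -0.0003 -0.001 ] turn [-0.0016 -0.0004 -0.0005] tcp [ 0.568 -0.076  0.092] J [  4.  22.  -8.  -7. -61.   8.]
```

View pics/s1.png

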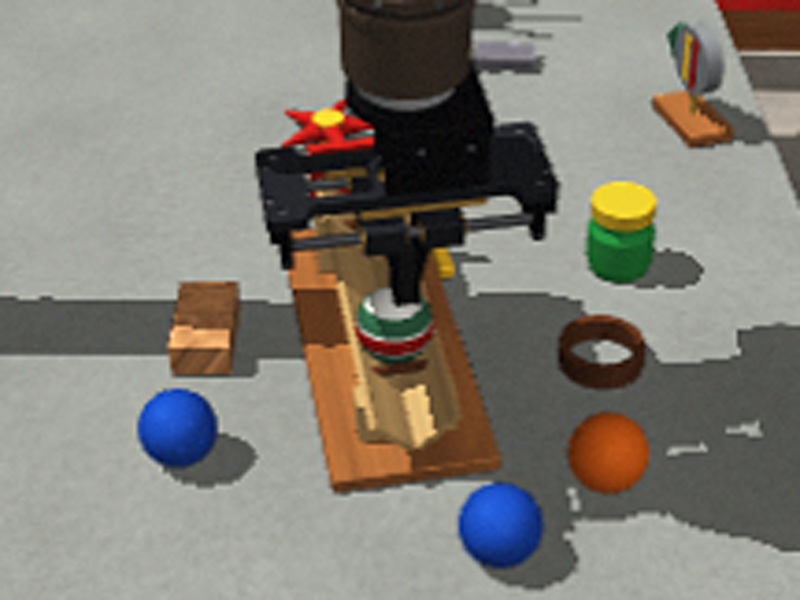

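The closed fingers hang above and downhill of the striped ball, tip at crop px (408,300). Now down behind it.

{"name": "play_rows", "arguments": {"commands": [{"fingers": 1,"tx": 0.04,"ty": 0,"tz": -0.001,"ax": -0.0016,"ay": 0,"az": 0},{"fingers": 1,"tx": 0.08,"ty": 0,"tz": -0.001,"ax": -0.0016,"ay": 0,"az": 0},{"fingers": 1,"tx": 0.1,"ty": 0,"tz": -0.001,"ax": -0.0016,"ay": 0,"az": 0},{"fingers": 1,"tx": 0.11,"ty": 0,"tz": -0.001,"ax": -0.0016,"ay": 0,"az": 0},{"fingers": 1,"tx": 0.11,"ty": 0,"tz": -0.001,"ax": -0.0016,"ay": 0,"az": 0}]}}

```text
time_s: 3.93
tcp_pos: [0.5659, -0.0716, 0.0923]
ee_rot: [[-0.022, -0.985, -0.171], [0.107, -0.172, 0.979], [-0.994, 0.003, 0.109]]
wrist_force: [-0.0, -0.2, 0.3]
gripper_width: 0.007
```

```bash
python3 -c "
from h import *
S=viewer.capture('side')
go((-126,0,36))
save('s2.png',cv2.resize(S['image'][170:251,200:308],(800,600),interpolation=2))"
```

```text
t 3.98 tip gutter mm [-132.8    0.5   37.2] F gutter [-0.02  1.27  0.32] w 0.0
shift [ 0.0016 -0.0006  0.009 ] turn [ 0.0021 -0.0004 -0.0003] tcp [ 0.566 -0.065  0.093] J [  6.  26. -14.  -8. -51.   9.]
```

View pics/s2.png

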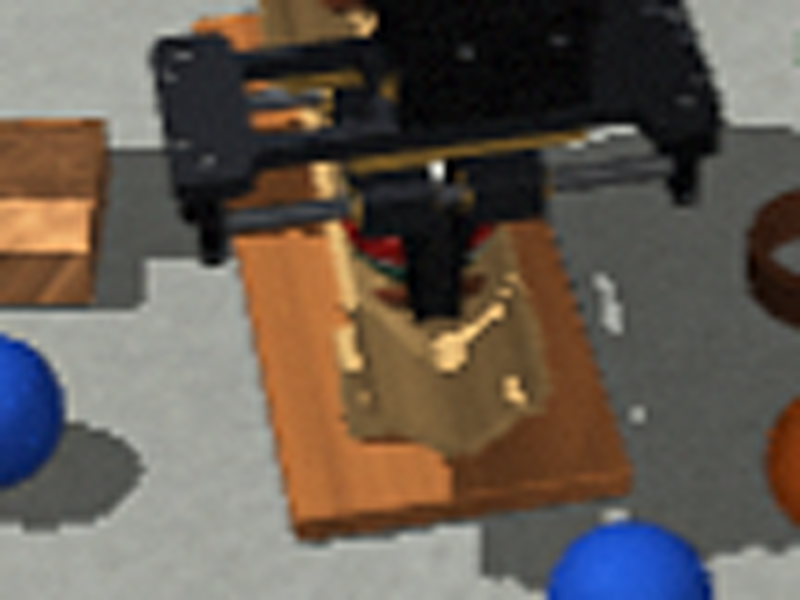

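The fingers sit behind the ball (tip crop px (437,315)), centred and clear of the walls and dowel. Now pushing at about 70 mm/s.

{"name": "play_rows", "arguments": {"commands": [{"fingers": 1,"tx": 0,"ty": 0,"tz": 0.006,"ax": 0,"ay": 0,"az": 0},{"fingers": 1,"tx": 0,"ty": 0,"tz": 0.013,"ax": 0,"ay": 0,"az": 0},{"fingers": 1,"tx": 0,"ty": 0,"tz": 0.021,"ax": 0,"ay": 0,"az": 0},{"fingers": 1,"tx": 0,"ty": 0,"tz": 0.029,"ax": 0,"ay": 0,"az": 0},{"fingers": 1,"tx": 0,"ty": 0,"tz": 0.037,"ax": 0,"ay": 0,"az": 0}]}}

```text
time_s: 4.4
tcp_pos: [0.5627, -0.0451, 0.0974]
ee_rot: [[-0.017, -0.985, -0.17], [0.107, -0.17, 0.98], [-0.994, -0.001, 0.109]]
wrist_force: [-0.2, -0.6, 0.8]
gripper_width: 0.004
```

{"name": "play_rows", "arguments": {"commands": [{"fingers": 1,"tx": 0,"ty": 0,"tz": 0.008,"ax": 0,"ay": 0,"az": 0},{"fingers": 1,"tx": 0,"ty": 0,"tz": 0.016,"ax": 0,"ay": 0,"az": 0},{"fingers": 1,"tx": 0,"ty": 0,"tz": 0.024,"ax": 0,"ay": 0,"az": 0},{"fingers": 1,"tx": 0,"ty": 0,"tz": 0.032,"ax": 0,"ay": 0,"az": 0},{"fingers": 1,"tx": 0,"ty": 0,"tz": 0.04,"ax": 0,"ay": 0,"az": 0}]}}

```text
time_s: 4.82
tcp_pos: [0.5573, -0.0158, 0.0998]
ee_rot: [[-0.019, -0.985, -0.169], [0.107, -0.17, 0.98], [-0.994, 0.0, 0.109]]
wrist_force: [0.0, -0.2, 1.5]
gripper_width: 0.011
```

```bash
python3 -c "
from h import *
go((45.5,0,36))
T=viewer.capture('top');q=np.load('q.npy');R,o=G(q)
for d in spotter.find_in('ball',T):
  print(np.round(d['uv']),d['score'],(R.T@(onz(T,d['uv'],.093)[0]-o)*1e3).round(0))
"
```

```text
t 4.82 tip gutter mm [-75.5   0.8  36.9] F gutter [-0.09  0.01  1.47] w 0.01
shift [ 0.0011 -0.0019  0.1612] turn [ 0.0015 -0.0003 -0.0002] tcp [0.538 0.103 0.112] J [ 12.  24. -16.  -8. -50.   4.]
[304. 154.] 0.82 [-191. -133.   62.]
[294. 260.] 0.72 [-102.  183.   52.]
[324. 178.] 0.6 [-239.  -45.   67.]
```

{"name": "play_rows", "arguments": {"commands": [{"fingers": 1,"tx": 0,"ty": -0.001,"tz": 0.008,"ax": 0,"ay": 0,"az": 0},{"fingers": 1,"tx": 0,"ty": -0.001,"tz": 0.016,"ax": 0,"ay": 0,"az": 0},{"fingers": 1,"tx": 0,"ty": -0.001,"tz": 0.024,"ax": 0,"ay": 0,"az": 0},{"fingers": 1,"tx": 0,"ty": -0.001,"tz": 0.032,"ax": 0,"ay": 0,"az": 0},{"fingers": 1,"tx": 0,"ty": -0.001,"tz": 0.04,"ax": 0,"ay": 0,"az": 0}]}}

```text
time_s: 5.33
tcp_pos: [0.553, 0.0137, 0.1031]
ee_rot: [[-0.019, -0.985, -0.169], [0.107, -0.17, 0.98], [-0.994, 0.0, 0.109]]
wrist_force: [0.0, -1.0, -0.3]
gripper_width: 0.009
```

{"name": "play_rows", "arguments": {"commands": [{"fingers": 1,"tx": 0,"ty": 0,"tz": 0.008,"ax": 0,"ay": 0,"az": 0},{"fingers": 1,"tx": 0,"ty": 0,"tz": 0.016,"ax": 0,"ay": 0,"az": 0},{"fingers": 1,"tx": 0,"ty": 0,"tz": 0.024,"ax": 0,"ay": 0,"az": 0},{"fingers": 1,"tx": 0,"ty": 0,"tz": 0.032,"ax": 0,"ay": 0,"az": 0},{"fingers": 1,"tx": 0,"ty": 0,"tz": 0.04,"ax": 0,"ay": 0,"az": 0}]}}

```text
time_s: 5.75
tcp_pos: [0.548, 0.0429, 0.1065]
ee_rot: [[-0.018, -0.985, -0.17], [0.107, -0.171, 0.98], [-0.994, -0.0, 0.108]]
wrist_force: [0.2, -1.9, 0.8]
gripper_width: 0.008
```

```bash
python3 -c "
from h import *
go((45.5,0,36))
S=viewer.capture('side');go((45.5,0,36))
save('s3.png',cv2.resize(S['image'][100:200,190:323],(798,600),interpolation=2))
"
```

```text
t 5.75 tip gutter mm [-15.7   0.3  37.1] F gutter [-1.76  0.13  0.98] w 0.01
shift [ 0.0013 -0.0007  0.0815] turn [ 0.0016 -0.0004 -0.0001] tcp [0.538 0.103 0.112] J [ 18.  23. -17.  -8. -49.  -3.]
t 5.8 tip gutter mm [-14.8   0.2  37.1] F gutter [ 0.99 -0.91 -0.41] w 0.01
shift [ 0.0014 -0.0007  0.0804] turn [ 0.0018 -0.0003 -0.    ] tcp [0.538 0.103 0.112] J [ 18.  23. -17.  -8. -49.  -3.]
```

View pics/s3.png

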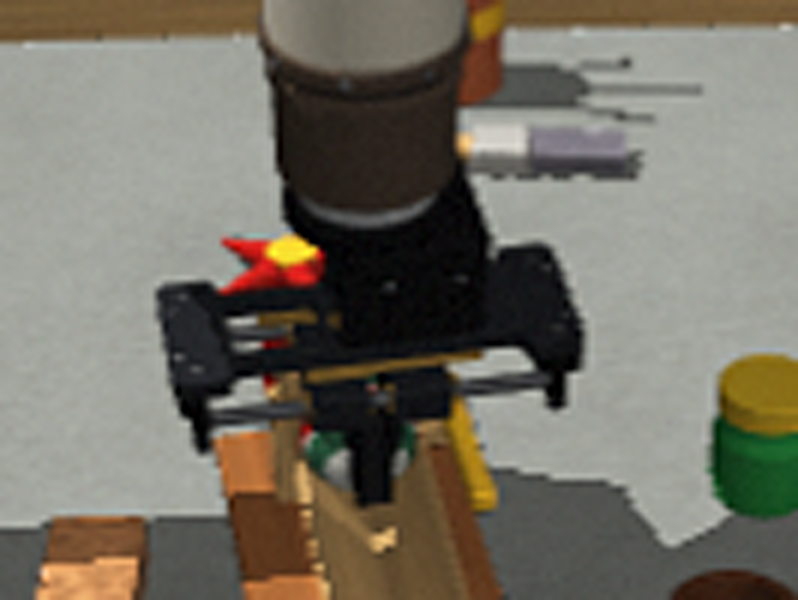

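Ball is in front of the fingertips, uphill at crop px (362,455). Continuing, then slower over the ridge.

{"name": "play_rows", "arguments": {"commands": [{"fingers": 1,"tx": 0,"ty": 0,"tz": 0.008,"ax": 0,"ay": 0,"az": 0},{"fingers": 1,"tx": 0,"ty": 0,"tz": 0.016,"ax": 0,"ay": 0,"az": 0},{"fingers": 1,"tx": 0,"ty": 0,"tz": 0.024,"ax": 0,"ay": 0,"az": 0},{"fingers": 1,"tx": 0,"ty": 0,"tz": 0.031,"ax": 0,"ay": 0,"az": 0},{"fingers": 1,"tx": 0,"ty": 0,"tz": 0.036,"ax": 0,"ay": 0,"az": 0}]}}

```text
time_s: 6.22
tcp_pos: [0.5433, 0.0696, 0.1093]
ee_rot: [[-0.019, -0.985, -0.17], [0.107, -0.171, 0.979], [-0.994, 0.0, 0.109]]
wrist_force: [0.3, -1.3, 1.0]
gripper_width: 0.006
```

{"name": "play_rows", "arguments": {"commands": [{"fingers": 1,"tx": 0,"ty": 0,"tz": 0.004,"ax": 0,"ay": 0,"az": 0},{"fingers": 1,"tx": 0,"ty": 0,"tz": 0.008,"ax": 0,"ay": 0,"az": 0},{"fingers": 1,"tx": 0,"ty": 0,"tz": 0.012,"ax": 0,"ay": 0,"az": 0},{"fingers": 1,"tx": 0,"ty": 0,"tz": 0.016,"ax": 0,"ay": 0,"az": 0},{"fingers": 1,"tx": 0,"ty": 0,"tz": 0.02,"ax": 0,"ay": 0,"az": 0}]}}

```text
time_s: 6.63
tcp_pos: [0.5408, 0.0839, 0.1109]
ee_rot: [[-0.019, -0.985, -0.169], [0.107, -0.17, 0.98], [-0.994, 0.0, 0.109]]
wrist_force: [-0.4, -0.2, 0.9]
gripper_width: 0.007
```

```bash
python3 -c "
from h import *
go((45.5,0,36))
"
```

```text
t 6.63 tip gutter mm [26.2  0.5 36.8] F gutter [-0.06  0.41  0.93] w 0.01
shift [ 0.0011 -0.0008  0.0257] turn [ 0.0014 -0.0003 -0.0002] tcp [0.538 0.103 0.112] J [ 22.  22. -17.  -8. -49.  -7.]
```

{"name": "play_rows", "arguments": {"commands": [{"fingers": 1,"tx": 0,"ty": 0,"tz": 0.003,"ax": 0,"ay": 0,"az": 0},{"fingers": 1,"tx": 0,"ty": 0,"tz": 0.006,"ax": 0,"ay": 0,"az": 0},{"fingers": 1,"tx": 0,"ty": 0,"tz": 0.01,"ax": 0,"ay": 0,"az": 0},{"fingers": 1,"tx": 0,"ty": 0,"tz": 0.014,"ax": 0,"ay": 0,"az": 0},{"fingers": 1,"tx": 0,"ty": 0,"tz": 0.018,"ax": 0,"ay": 0,"az": 0}]}}

```text
time_s: 7.05
tcp_pos: [0.5385, 0.0972, 0.1123]
ee_rot: [[-0.019, -0.985, -0.169], [0.107, -0.17, 0.98], [-0.994, 0.0, 0.109]]
wrist_force: [0.0, 0.4, -0.3]
gripper_width: 0.001
```

{"name": "play_rows", "arguments": {"commands": [{"fingers": 1,"tx": 0,"ty": 0,"tz": 0.001,"ax": 0,"ay": 0,"az": 0},{"fingers": 1,"tx": 0,"ty": 0,"tz": 0.002,"ax": 0,"ay": 0,"az": 0},{"fingers": 1,"tx": 0,"ty": 0,"tz": 0.003,"ax": 0,"ay": 0,"az": 0}]}}

```text
time_s: 7.3
tcp_pos: [0.5382, 0.0992, 0.1126]
ee_rot: [[-0.019, -0.985, -0.169], [0.107, -0.17, 0.98], [-0.994, 0.0, 0.109]]
wrist_force: [0.1, 0.4, 1.1]
gripper_width: 0.003
```

```bash
python3 -c "
from h import *
go((45.5,0,36))
T=viewer.capture('top');S=viewer.capture('side');go((45.5,0,36))
a=cv2.resize(T['image'][185:245,195:275],(400,300),interpolation=2);b=cv2.resize(S['image'][120:190,210:303],(399,300),interpolation=2)
save('c1.png',np.hstack([a,b]))
"
```

```text
t 7.3 tip gutter mm [41.8  0.6 36.9] F gutter [ 0.45 -0.2   1.05] w 0.0
shift [ 0.0011 -0.0008  0.0049] turn [ 0.0015 -0.0003 -0.0002] tcp [0.538 0.103 0.112] J [ 24.  22. -17.  -8. -49.  -9.]
t 7.4 tip gutter mm [41.7  0.6 36.9] F gutter [0.11 0.57 0.75] w 0.0
shift [ 0.0011 -0.0008  0.005 ] turn [ 0.0015 -0.0003 -0.0002] tcp [0.538 0.103 0.112] J [ 24.  22. -17.  -8. -49.  -9.]
```

View pics/c1.png

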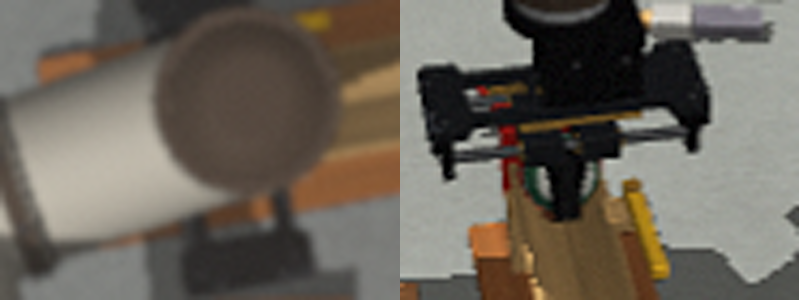

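{"name": "play_rows", "arguments": {"commands": [{"fingers": 1,"tx": 0,"ty": 0,"tz": 0.001,"ax": 0,"ay": 0,"az": 0},{"fingers": 1,"tx": 0,"ty": 0,"tz": 0.002,"ax": 0,"ay": 0,"az": 0},{"fingers": 1,"tx": 0,"ty": 0,"tz": 0.003,"ax": 0,"ay": 0,"az": 0},{"fingers": 1,"tx": 0,"ty": 0,"tz": 0.003,"ax": 0,"ay": 0,"az": 0}]}}

```text
time_s: 7.73
tcp_pos: [0.5379, 0.1013, 0.1129]
ee_rot: [[-0.018, -0.985, -0.169], [0.107, -0.17, 0.98], [-0.994, -0.0, 0.109]]
wrist_force: [-0.4, -0.8, -0.9]
gripper_width: 0.007
```

{"name": "play_rows", "arguments": {"commands": [{"fingers": 1,"tx": 0,"ty": 0,"tz": 0.001,"ax": 0,"ay": 0,"az": 0},{"fingers": 1,"tx": 0,"ty": 0,"tz": 0.002,"ax": 0,"ay": 0,"az": 0},{"fingers": 1,"tx": 0,"ty": 0,"tz": 0.002,"ax": 0,"ay": 0,"az": 0}]}}

```text
time_s: 7.98
tcp_pos: [0.5377, 0.1022, 0.113]
ee_rot: [[-0.018, -0.985, -0.169], [0.106, -0.17, 0.98], [-0.994, 0.0, 0.108]]
wrist_force: [1.2, -3.0, -0.0]
gripper_width: 0.006
```

```bash
python3 -c "
from h import *
go((45.5,0,36))
"
```

```text
t 7.98 tip gutter mm [44.9  0.6 37. ] F gutter [-3.13 -0.7   0.31] w 0.01
shift [ 0.0013 -0.0008  0.0008] turn [ 0.0016 -0.0006 -0.0002] tcp [0.538 0.103 0.112] J [ 24.  22. -17.  -8. -49.  -9.]
```

3 N with the tip at x = 44.9 (45.5 expected): the ball is against the stop. Back off slowly, then up.

{"name": "play_rows", "arguments": {"commands": [{"fingers": 1,"tx": 0,"ty": 0,"tz": -0.001,"ax": 0,"ay": 0,"az": 0},{"fingers": 1,"tx": 0,"ty": 0,"tz": -0.002,"ax": 0,"ay": 0,"az": 0},{"fingers": 1,"tx": 0,"ty": 0,"tz": -0.005,"ax": 0,"ay": 0,"az": 0},{"fingers": 1,"tx": 0,"ty": 0,"tz": -0.012,"ax": 0,"ay": 0,"az": 0},{"fingers": 1,"tx": 0,"ty": 0,"tz": -0.024,"ax": 0,"ay": 0,"az": 0}]}}

```text
time_s: 8.4
tcp_pos: [0.5407, 0.0853, 0.1111]
ee_rot: [[-0.018, -0.985, -0.17], [0.108, -0.171, 0.979], [-0.994, -0.0, 0.109]]
wrist_force: [0.6, 0.4, 0.5]
gripper_width: 0.003
```

{"name": "play_rows", "arguments": {"commands": [{"fingers": 1,"tx": -0.03,"ty": 0,"tz": -0.02,"ax": 0,"ay": 0,"az": 0},{"fingers": 1,"tx": -0.07,"ty": -0.04,"tz": -0.05,"ax": 0,"ay": 0,"az": 0},{"fingers": 1,"tx": -0.08,"ty": -0.08,"tz": -0.08,"ax": 0,"ay": 0,"az": 0},{"fingers": 1,"tx": -0.08,"ty": -0.12,"tz": -0.11,"ax": 0,"ay": 0,"az": 0},{"fingers": 1,"tx": -0.08,"ty": -0.13,"tz": -0.12,"ax": 0,"ay": 0,"az": 0}]}}

```text
time_s: 8.82
tcp_pos: [0.6575, 0.004, 0.161]
ee_rot: [[-0.014, -0.986, -0.167], [0.107, -0.168, 0.98], [-0.994, -0.004, 0.108]]
wrist_force: [0.5, 0.1, 0.2]
gripper_width: 0.006
```

```bash
python3 -c "
from h import *
S=viewer.capture('side');T=viewer.capture('top')
R,o=G(np.load('q.npy'))
for p in(S,T):
  for d in spotter.silhouettes('ball',p):
    ys,xs=np.nonzero(d['region']);c=np.array([(xs.min()+xs.max())/2,(ys.min()+ys.max())/2])
    print(c,(R.T@(onz(p,c,.1036)[0]-o)*1e3).round(0),proj(p,R@np.array([.084,0,.042])+o).round(0))
a=cv2.resize(T['image'][180:255,195:295],(400,300),interpolation=2);b=cv2.resize(S['image'][120:195,210:310],(400,300),interpolation=2)
save('c2.png',np.hstack([a,b]))
go((-20,-78,39))
"
```

```text
[284.5 252. ] [-322.  -27.   87.] [[246. 159.]]
[313.5 232. ] [-271. -112.   81.] [[246. 159.]]
[197.5 225.5] [-191.  168.   73.] [[246. 159.]]
[253.5 188.5] [-68.   3.  59.] [[246. 159.]]
[295. 254.] [-105.  165.   63.] [[224. 212.]]
[327.  179.5] [-243.  -40.   78.] [[224. 212.]]
[271.5 203. ] [-64.   0.  58.] [[224. 212.]]
t 9.02 tip gutter mm [-62.4 -96.2  95.8] F gutter [ 1.16 -0.41 -0.44] w 0.0
shift [0.0758 0.0239 0.0566] turn [ 0.0011 -0.0001 -0.001 ] tcp [0.626 0.051 0.108] J [ 12.  29.   2.  -7. -63.   1.]
```

View pics/c2.png

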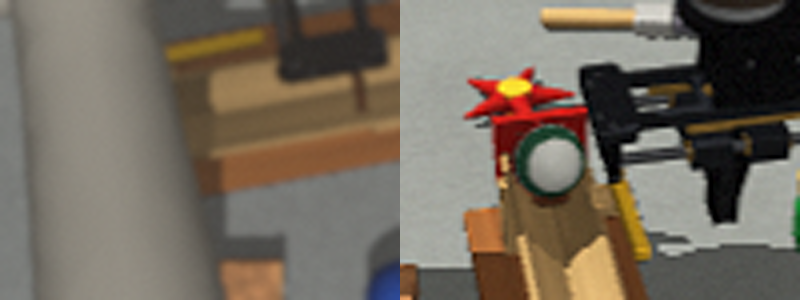

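The side view shows the ball in the cradle at px (247.5,160), with (246,159) predicted. The network missed it and reported something else at (253,188), so I'll check again on a fresh picture.

```bash
python3 -c "
from h import *
S=viewer.capture('side')
for d in spotter.silhouettes('ball',S):
    ys,xs=np.nonzero(d['region']);print(round(d['score'],2),np.round(d['uv']),xs.min(),xs.max(),ys.min(),ys.max())
hsv=cv2.cvtColor(S['image'],cv2.COLOR_RGB2HSV)
m=((hsv[...,1]<40)&(hsv[...,2]>165)).astype(np.uint8)
g=((hsv[...,0]>60)&(hsv[...,0]<95)&(hsv[...,1]>90)).astype(np.uint8)
for n,k in(('white',m),('green',g)):
  c,_,st,ce=cv2.connectedComponentsWithStats(k)
  print(n,[(ce[i].round(0).tolist(),int(st[i,4])) for i in range(1,c) if st[i,4]>15 and 220<ce[i][0]<340 and 130<ce[i][1]<260])
go((-20,-78,39))
"
```

```text
0.76 [199. 223.] 188 207 215 235
0.65 [247. 160.] 238 256 150 168
0.63 [283. 251.] 274 295 241 263
0.55 [312. 231.] 303 324 222 243
white [([312.0, 150.0], 34), ([271.0, 155.0], 40), ([248.0, 158.0], 43), ([291.0, 169.0], 538), ([226.0, 203.0], 25), ([285.0, 215.0], 39), ([230.0, 214.0], 20), ([232.0, 236.0], 23)]
green [([244.0, 158.0], 63), ([317.0, 178.0], 227)]
t 9.12 tip gutter mm [-61.5 -96.3  96.6] F gutter [-0.32  0.36  0.1 ] w 0.01
shift [0.0769 0.024  0.0555] turn [ 0.0017 -0.0002 -0.0006] tcp [0.626 0.051 0.108] J [ 12.  29.   2.  -7. -63.   1.]
```

Ball still at (247,160), settled. Now move the fingers down outside the keeper's free end.

{"name": "play_rows", "arguments": {"commands": [{"fingers": 1,"tx": 0,"ty": 0.02,"tz": 0.04,"ax": 0,"ay": 0,"az": 0},{"fingers": 1,"tx": 0.02,"ty": 0.024,"tz": 0.0555,"ax": 0,"ay": 0,"az": 0},{"fingers": 1,"tx": 0.05,"ty": 0.024,"tz": 0.0555,"ax": 0,"ay": 0,"az": 0},{"fingers": 1,"tx": 0.076,"ty": 0.024,"tz": 0.0555,"ax": 0,"ay": 0,"az": 0},{"fingers": 1,"tx": 0.076,"ty": 0.024,"tz": 0.0555,"ax": 0,"ay": 0,"az": 0}]}}

```text
time_s: 9.53
tcp_pos: [0.6233, 0.052, 0.1053]
ee_rot: [[-0.027, -0.985, -0.17], [0.107, -0.172, 0.979], [-0.994, 0.008, 0.11]]
wrist_force: [-1.6, -0.1, -1.2]
gripper_width: 0.008
```

```bash
python3 -c "
from h import *
S=viewer.capture('side')
save('c3.png',cv2.resize(S['image'][130:205,220:320],(800,600),interpolation=2))
go((-20,-78,39))
kp=np.array([45,-48.])
print('planned offsets (mm) from (-20,-78): x,y')
for a in np.linspace(.35,1.9,9):
    th=np.pi/2+1.9-a;u=np.array([np.cos(th),np.sin(th)]);n=np.array([u[1],-u[0]])
    off=np.array([9.5*np.sign(n[0]),15*np.sign(n[1])]) # contact corner
    if abs(n[0])<.05: off[0]=0
    if abs(n[1])<.05: off[1]=0
    rr=60+ (48-60)*(a-.35)/1.55
    c=kp+rr*u-6*n-off; print(round(a,2),c.round(1),(c-[-20,-78]).round(1))
"
```

```text
t 9.58 tip gutter mm [-19.7 -77.   38.4] F gutter [-0.28 -0.59 -0.35] w 0.01
shift [-0.0008 -0.0012 -0.0005] turn [ 0.0019 -0.0003 -0.0017] tcp [0.626 0.051 0.108] J [ 16.  30.  -5.  -8. -55.  -2.]
planned offsets (mm) from (-20,-78): x,y
0.35 [-15.1 -67.8] [ 4.9 10.2]
0.54 [-22.9 -56.4] [-2.9 21.6]
0.74 [-19.2 -45.9] [ 0.8 32.1]
0.93 [-13.6 -36.5] [ 6.4 41.5]
1.12 [ -6.6 -28.6] [13.4 49.4]
1.32 [  1.7 -22.4] [21.7 55.6]
1.51 [ 10.7 -18. ] [30.7 60. ]
1.71 [ 20.1 -15.6] [40.1 62.4]
1.9 [29.5  0. ] [49.5 78. ]
```

View pics/c3.png

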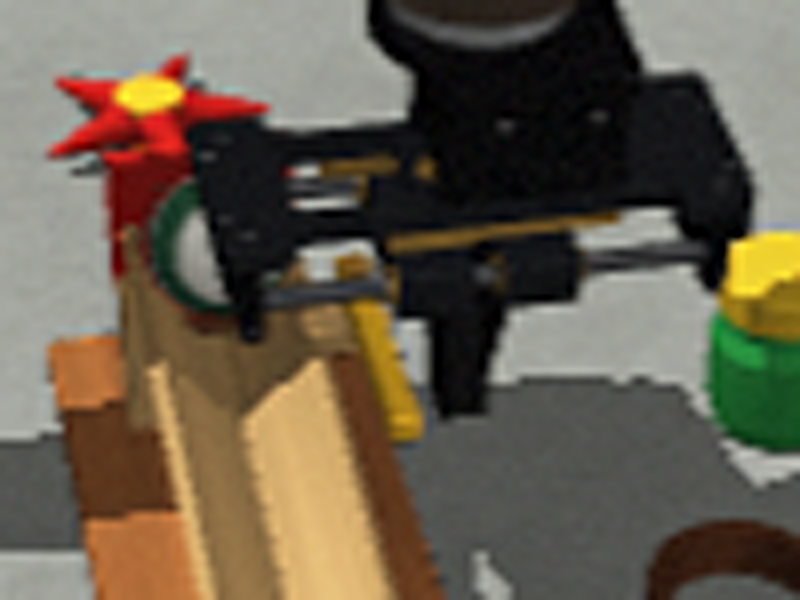

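The fingertips (crop px (460,410)) stand just outside the yellow bar (405,430), with a gap of a few millimetres. Sweep in an arc.

{"name": "play_rows", "arguments": {"commands": [{"fingers": 1,"tx": 0,"ty": 0.008,"tz": -0.001,"ax": 0,"ay": 0,"az": 0},{"fingers": 1,"tx": 0,"ty": 0.016,"tz": -0.003,"ax": 0,"ay": 0,"az": 0},{"fingers": 1,"tx": 0,"ty": 0.023,"tz": -0.003,"ax": 0,"ay": 0,"az": 0},{"fingers": 1,"tx": 0,"ty": 0.029,"tz": -0.004,"ax": 0,"ay": 0,"az": 0},{"fingers": 1,"tx": 0,"ty": 0.036,"tz": -0.001,"ax": 0,"ay": 0,"az": 0}]}}

```text
time_s: 10.0
tcp_pos: [0.6009, 0.045, 0.1097]
ee_rot: [[-0.016, -0.986, -0.169], [0.107, -0.17, 0.98], [-0.994, -0.002, 0.109]]
wrist_force: [0.9, -0.4, 0.4]
gripper_width: 0.003
```

```bash
python3 -c "
from h import *
go((-20,-50,39))
"
```

```text
t 10.0 tip gutter mm [-21.9 -52.3  41. ] F gutter [-0.52 -0.79  0.45] w 0.0
shift [0.0026 0.003  0.0026] turn [ 0.0014 -0.0003  0.0006] tcp [0.598 0.047 0.108] J [ 16.  27.  -9.  -8. -53.  -2.]
```

{"name": "play_rows", "arguments": {"commands": [{"fingers": 1,"tx": 0.001,"ty": 0.007,"tz": 0.002,"ax": 0,"ay": 0,"az": 0},{"fingers": 1,"tx": 0.002,"ty": 0.013,"tz": 0.006,"ax": 0,"ay": 0,"az": 0},{"fingers": 1,"tx": 0.002,"ty": 0.019,"tz": 0.01,"ax": 0,"ay": 0,"az": 0},{"fingers": 1,"tx": 0.002,"ty": 0.025,"tz": 0.015,"ax": 0,"ay": 0,"az": 0},{"fingers": 1,"tx": 0.002,"ty": 0.03,"tz": 0.019,"ax": 0,"ay": 0,"az": 0}]}}

```text
time_s: 10.42
tcp_pos: [0.5753, 0.0562, 0.1086]
ee_rot: [[-0.019, -0.985, -0.169], [0.107, -0.171, 0.98], [-0.994, 0.001, 0.109]]
wrist_force: [0.3, -0.8, 0.0]
gripper_width: 0.007
```

```bash
python3 -c "
from h import *
S=viewer.capture('side')
save('c4.png',cv2.resize(S['image'][130:205,220:320],(800,600),interpolation=2))
go((10.7,-18,39))
"
```

```text
t 10.47 tip gutter mm [ -6.4 -28.2  38.3] F gutter [-0.03  0.65  0.13] w 0.01
shift [-0.0009  0.0136  0.0229] turn [ 0.0016 -0.0002 -0.0006] tcp [0.562 0.072 0.111] J [ 18.  25. -13.  -8. -51.  -4.]
```

View pics/c4.png

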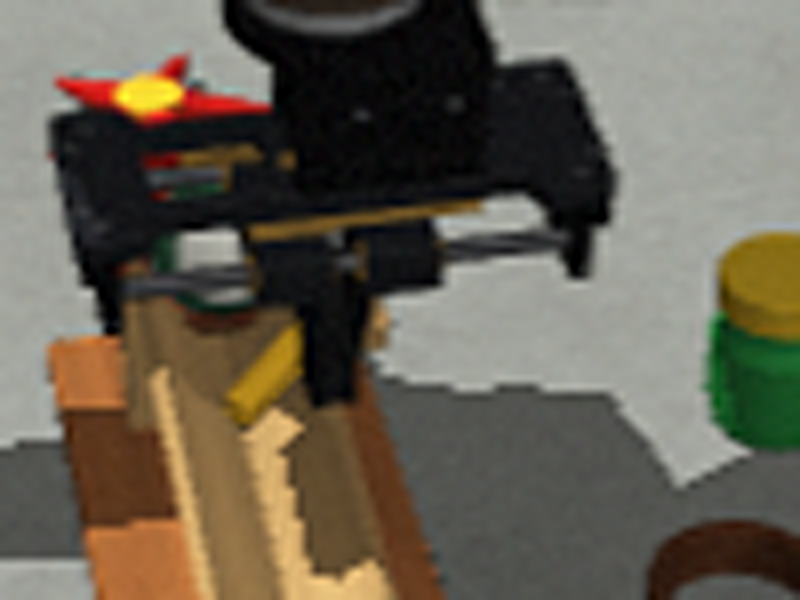

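The bar has swung to about half way across (tip at crop px (240,405)) and the ball is still at the stop. Continuing.

{"name": "play_rows", "arguments": {"commands": [{"fingers": 1,"tx": 0,"ty": 0.004,"tz": 0.005,"ax": 0,"ay": 0,"az": 0},{"fingers": 1,"tx": 0,"ty": 0.008,"tz": 0.011,"ax": 0,"ay": 0,"az": 0},{"fingers": 1,"tx": 0,"ty": 0.011,"tz": 0.017,"ax": 0,"ay": 0,"az": 0},{"fingers": 1,"tx": 0,"ty": 0.014,"tz": 0.023,"ax": 0,"ay": 0,"az": 0},{"fingers": 1,"tx": 0,"ty": 0.017,"tz": 0.029,"ax": 0,"ay": 0,"az": 0}]}}

```text
time_s: 10.88
tcp_pos: [0.5593, 0.0754, 0.111]
ee_rot: [[-0.019, -0.985, -0.169], [0.107, -0.17, 0.98], [-0.994, 0.001, 0.109]]
wrist_force: [-0.6, -1.0, -0.4]
gripper_width: 0.006
```

```bash
python3 -c "
from h import *
go((29.5,-12,39))
"
```

```text
t 10.88 tip gutter mm [ 14.8 -16.3  38.3] F gutter [-0.93  0.75 -0.26] w 0.01
shift [-0.001   0.0057  0.0196] turn [ 0.0015 -0.0003 -0.0004] tcp [0.553 0.089 0.113] J [ 21.  24. -15.  -8. -51.  -6.]
```

{"name": "play_rows", "arguments": {"commands": [{"fingers": 1,"tx": 0,"ty": 0.002,"tz": 0.004,"ax": 0,"ay": 0,"az": 0},{"fingers": 1,"tx": 0,"ty": 0.004,"tz": 0.008,"ax": 0,"ay": 0,"az": 0},{"fingers": 1,"tx": 0,"ty": 0.006,"tz": 0.012,"ax": 0,"ay": 0,"az": 0},{"fingers": 1,"tx": 0,"ty": 0.006,"tz": 0.015,"ax": 0,"ay": 0,"az": 0},{"fingers": 1,"tx": 0,"ty": 0.006,"tz": 0.017,"ax": 0,"ay": 0,"az": 0}]}}

```text
time_s: 11.3
tcp_pos: [0.553, 0.087, 0.1125]
ee_rot: [[-0.019, -0.985, -0.169], [0.107, -0.17, 0.98], [-0.994, 0.001, 0.109]]
wrist_force: [-1.1, -0.3, 0.3]
gripper_width: 0.004
```

{"name": "play_rows", "arguments": {"commands": [{"fingers": 1,"tx": 0,"ty": 0,"tz": 0.001,"ax": 0,"ay": 0,"az": 0},{"fingers": 1,"tx": 0,"ty": 0,"tz": 0.002,"ax": 0,"ay": 0,"az": 0},{"fingers": 1,"tx": 0,"ty": 0,"tz": 0.002,"ax": 0,"ay": 0,"az": 0}]}}

```text
time_s: 11.55
tcp_pos: [0.5529, 0.0878, 0.1126]
ee_rot: [[-0.019, -0.985, -0.169], [0.106, -0.17, 0.98], [-0.994, 0.001, 0.108]]
wrist_force: [-0.5, -2.5, 0.2]
gripper_width: 0.003
```

```bash
python3 -c "
from h import *
go((29.5,-12,39))
"
```

```text
t 11.55 tip gutter mm [ 28.2 -12.   38.3] F gutter [-2.37  0.96  0.51] w 0.0
shift [-0.0009  0.      0.0017] turn [ 0.0015 -0.0005 -0.0004] tcp [0.553 0.089 0.113] J [ 22.  23. -15.  -8. -50.  -7.]
```

{"name": "play_rows", "arguments": {"commands": [{"fingers": 1,"tx": 0,"ty": 0,"tz": 0.001,"ax": 0,"ay": 0,"az": 0},{"fingers": 1,"tx": 0,"ty": 0,"tz": 0.002,"ax": 0,"ay": 0,"az": 0},{"fingers": 1,"tx": 0,"ty": 0,"tz": 0.002,"ax": 0,"ay": 0,"az": 0}]}}

```text
time_s: 11.8
tcp_pos: [0.5529, 0.088, 0.1126]
ee_rot: [[-0.019, -0.985, -0.169], [0.105, -0.17, 0.98], [-0.994, 0.001, 0.106]]
wrist_force: [0.9, -7.8, -0.4]
gripper_width: 0.008
```

```bash
python3 -c "
from h import *
go((29.5,-12,39))
"
```

```text
t 11.8 tip gutter mm [ 28.3 -12.   38.4] F gutter [-7.86  0.36  0.43] w 0.01
shift [-0.0008  0.      0.0015] turn [ 0.0015 -0.0011 -0.0005] tcp [0.553 0.089 0.113] J [ 22.  23. -15.  -8. -50.  -8.]
```

Firm end stop: the force rises to 7.9 N and the bar doesn't move. Back off and retreat up and downhill, then check.

{"name": "play_rows", "arguments": {"commands": [{"fingers": 1,"tx": 0,"ty": 0,"tz": -0.003,"ax": 0,"ay": 0,"az": 0},{"fingers": 1,"tx": 0,"ty": 0,"tz": -0.01,"ax": 0,"ay": 0,"az": 0},{"fingers": 1,"tx": 0,"ty": 0,"tz": -0.03,"ax": 0,"ay": 0,"az": 0},{"fingers": 1,"tx": -0.04,"ty": 0,"tz": -0.05,"ax": 0,"ay": 0,"az": 0},{"fingers": 1,"tx": -0.08,"ty": 0,"tz": -0.07,"ax": 0,"ay": 0,"az": 0}]}}

```text
time_s: 12.22
tcp_pos: [0.5619, 0.0315, 0.1657]
ee_rot: [[-0.023, -0.985, -0.169], [0.107, -0.171, 0.979], [-0.994, 0.004, 0.109]]
wrist_force: [1.6, -0.2, 1.0]
gripper_width: 0.005
```

{"name": "play_rows", "arguments": {"commands": [{"fingers": 1,"tx": -0.05,"ty": -0.02,"tz": -0.05,"ax": 0,"ay": 0,"az": 0},{"fingers": 1,"tx": -0.08,"ty": -0.06,"tz": -0.08,"ax": 0,"ay": 0,"az": 0},{"fingers": 1,"tx": -0.1,"ty": -0.1,"tz": -0.12,"ax": 0,"ay": 0,"az": 0},{"fingers": 1,"tx": -0.1,"ty": -0.15,"tz": -0.15,"ax": 0,"ay": 0,"az": 0},{"fingers": 1,"tx": -0.1,"ty": -0.17,"tz": -0.15,"ax": 0,"ay": 0,"az": 0}]}}

```text
time_s: 12.63
tcp_pos: [0.7114, -0.0676, 0.2311]
ee_rot: [[-0.013, -0.986, -0.167], [0.108, -0.168, 0.98], [-0.994, -0.005, 0.108]]
wrist_force: [0.9, 0.0, 0.3]
gripper_width: 0.005
```

```bash
python3 -c "
from h import *
S=viewer.capture('side');T=viewer.capture('top');R,o=G(np.load('q.npy'))
for p in(S,T):
  print('seat px',proj(p,R@np.array([.084,0,.042])+o).round(0),[(np.round(d['uv']).tolist(),round(d['score'],2)) for d in spotter.find_in('ball',p)])
  for k in['paint_jar','bangle','sanding_block','star','brush','bird']: print(k,[np.round(d['uv']).tolist() for d in spotter.find_in(k,p)][:1])
c=cv2.resize(S['image'][120:195,205:305],(800,600),interpolation=2)
for a in(1.75,1.9):
  th=np.pi/2+1.9-a;P=np.array([45,-48,51.]);u=proj(S,np.array([R@(x/1e3)+o for x in(P,P+85*np.array([np.cos(th),np.sin(th),0]))]))
  q=[tuple(int(v) for v in (w-[205,120]+.5)*8) for w in u];cv2.line(c,q[0],q[1],(255,0,255) if a>1.8 else (0,255,255),1)
save('c5.png',c);go((0,0,0))
"
```

```text
seat px [[246. 159.]] [([283.0, 250.0], 0.97), ([314.0, 229.0], 0.87), ([199.0, 225.0], 0.63), ([245.0, 155.0], 0.59)]
paint_jar [[319.0, 176.0]]
bangle [[311.0, 203.0]]
sanding_block [[203.0, 197.0]]
star [[241.0, 141.0]]
brush [[274.0, 122.0]]
bird [[258.0, 346.0]]
seat px [[224. 212.]] [([293.0, 257.0], 0.73), ([225.0, 214.0], 0.58), ([303.0, 160.0], 0.55), ([326.0, 182.0], 0.51)]
paint_jar [[286.0, 202.0]]
bangle []
sanding_block []
star [[152.0, 221.0]]
brush [[111.0, 179.0]]
bird [[416.0, 202.0]]
t 13.43 tip gutter mm [-134.  -140.5  173.7] F gutter [ 0.38 -0.48  0.88] w 0.0
shift [0.2314 0.1863 0.1798] turn [ 0.0016 -0.0003 -0.0001] tcp [0.545 0.062 0.071] J [  5.  32.  17.  -6. -76.   6.]
```

View pics/c5.png

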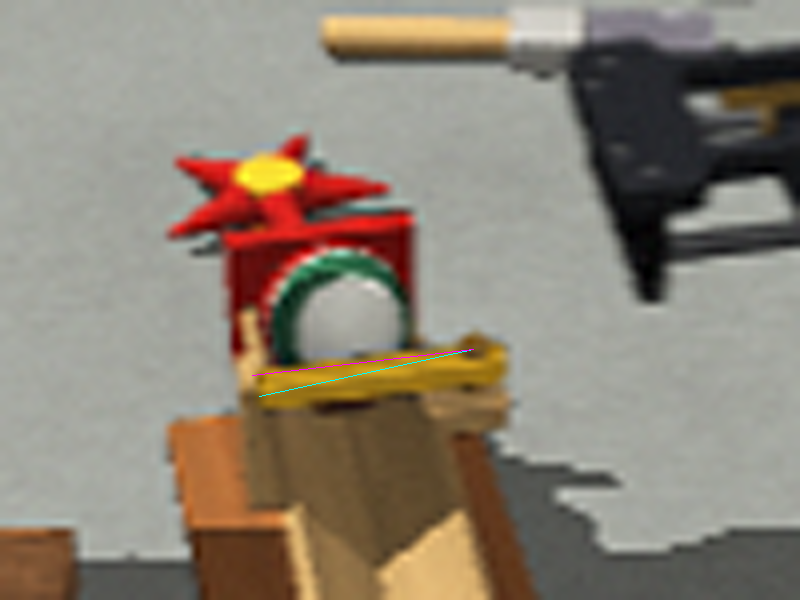

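The bar lies parallel to the 1.9 rad line, from (255,380) to (505,360) in the crop. The ball is at the stop behind it, around (345,310), and the gripper is clear. Handing in.

```bash
python3 -c "
from h import *
print(job.finish_job())"
```

```text
the job is handed in; nothing more can be done
None
```

The painted ball is in the cradle at the red stop, the yellow keeper lies fully across the gutter behind it, and I have handed the job in. I pushed with closed fingertips at about 70 mm/s, slower over the ridge. The whole run took about 13.5 s of the 51 s allowed.

- **Ball:** it met the stop with about 3 N, with the fingertip at gutter x = 44.9 mm (45.5 expected). After I let go it stayed put: the last checks put it at side pixel (245,155) and top pixel (225,214), against predicted (246,159) and (224,212).
- **Keeper:** it reached its firm end stop, where force rose to 7.9 N with no further movement. In the last picture the bar runs parallel to the predicted 1.9 rad line.
- **Bystanders:** in the last picture the star and brush stand where they were and the gripper touches nothing. The networks' side-view positions for all six are within 7 pixels of the start.

**Checks that failed or disagreed:**
- After the ball was seated, the ball network once missed it in both views and reported a spurious spot in the empty gutter. A fresh side picture showed the ball steady in the cradle.
- In the last top view the networks gave a clearly wrong spot for the paint jar and did not find the bangle or sanding block. For those three I rely on the side view, where nothing looks moved.

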